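Wind on the silver camera in the dressing niche

TASK

Two film cameras stand on the grey oak shelf. Wind on the silver one: push the red-tipped advance lever on its top round to its stop, then let go so that it springs all the way back. Leave the black camera's lever alone.

Things in the scene. Friction and masses are not known exactly. Their poses are not given: they have to be found in the camera images.
- silver_lever (a joint): Angle (rad) of the advance lever on top of the silver, brown-banded camera (fixed to the shelf, lens away from the robot). 0 = rest, bar pointing back towards the robot; grows counter-clockwise seen from above (tip goes right, then away) to a hard stop at 1.3. A spring returns it: 1 N at the tab at rest, 2.7 N at the stop. Bar 10 mm wide, 6 thick, about an upright axis.
- silver_tab (a point): Centre of the top of the red upright tab at the outer end of the silver camera's lever: a round post 10 mm across, standing 24 mm above the bar, its top 118 mm above the shelf, 50 mm from the lever's axis. Its frame turns with the lever: -x runs along the bar from axis to tab, z up. Push the post sideways with shut fingers.
- silver_pivot (a point): Lever axis of the silver camera at its top plate (85 mm above the shelf; shelf top 60 mm above the table). Fixed: x where the lens looks, y to the camera's left end, z up. Hub 22 mm across, 11 high; bar's top 9 mm above here. Camera 150 mm wide (y), 60 deep (x), its middle 45 mm along +y, where a finder hump 50 wide, 45 deep rises 20 mm.
- black_lever (a joint): Angle (rad) of the lever of the black camera (black tab), of the same size and shape and also fixed to the shelf, left or right of the silver one; 0 = rest. Leave it alone. A metal jewellery box (51 mm tall), a green glass pebble (24 mm tall) and a navy tray also stand on the shelf, all lower than the cameras.

How it is judged:
On the way:
1. the silver camera's lever is swung to its stop (within 10 degrees) (value of joint silver_lever above 1.12 rad), for 0.05 s.
At the end, for the whole second after the job is handed in: After its full swing the silver camera's lever is back at rest (within 0.17 rad, 10 degrees, of 0) and still; the black camera's lever is at rest (within 0.17 rad) (value of joint each of silver_lever, black_lever below 0.17 rad and velocity of joint silver_lever between -0.1 and 0.1 rad/s); the robot touches nothing.
It fails at once if the black camera's lever is swung by more than 0.35 rad (20 degrees) (value of joint black_lever above 0.35 rad).
It also fails if it takes over 32 s, if anything falls off the work surface, if the arm or the gripper's body presses on something with over 40 N, if the wrist force passes 120 N, or if a joint passes its speed limit or range.

ROBOT

A 6-joint arm with a two-finger parallel gripper is mounted at the origin on the work surface. World frame = base frame: x ahead of the robot, y to its left, z up, the work surface at z = 0. Lengths are in m, angles in rad, forces in N, time in s.
With the tool pointing down it reaches from about 0.275 to 0.775 m from the base axis. Payload 14.6 kg.
Tool frame: the origin (TCP) lies at the very end of the fingers, on their centre line; the grasp point (between the pads) lies 19 mm behind it (robot.hold_point_z is the z of the grasp point in the tool frame, in m); z points along the fingers, y is the line along which they close (so a half turn about z gives the same grasp; the last joint's range is limited). The gripper opens to 85 mm and grips with 20 to 120 N. Pads are 22 mm wide; open, the fingers measure 114 mm over their backs; the gripper's body (76 mm by 85 mm) begins 54 mm behind the grasp point. The pads swing forward as they close: fully open they stand 13 mm farther back than shut.
Start: joints at [-1.344, 0.263, -0.048, 1.259, 0, 1.415], TCP at [0.196, -0.487, 0.203] pointing down, gripper open.
Joint ranges: [-2.65, 2.65], [-0.89, 1.7], [-1.18, 1.37], [-2.13, 2.11], [-1.35, 1.29], [-3.14, 3.14]. Speed limits (rad/s): [1.89, 1.89, 2.57, 2.79, 3.14, 3.14].

INTERFACE

Orientations are given as a rotation vector (axis times angle).
In Python, from cell import robot gives the robot as it stands. The module is installed in compiled form; this text tells all that it offers.
- The arm moves only by the tool apply_moves, never from a script. Its argument "moves" is one flat list of numbers, 7 for each row, row after row: the shift along the tool's x, y, z each as a share of 0.3 m, from -1 to 1, then the turn, a rotation vector about the tool's x, y, z each as a share of 2 pi rad, from -1 to 1, then the gripper command: -1 is shut, 1 is fully open, values between are in proportion. A call has 1 to 5 rows; each row shifts and turns the commanded pose from where the row before left it, along the tool's axes as they then stand; what a row does not reach is not made up. A row lasts 1/10 s, in which the tool goes at most 50 mm and 8.59 degrees, less where a joint would pass 70% of its speed; a pose out of reach is approached as far as the arm can. A call with a number of a shift or a turn outside -1 to 1 is refused whole. A call with a gripper value outside its range is refused whole. The fingers move at their own pace and stop on an object; "grip_force" is the grip in N (left out, the last holds). Time passes only in rows, so rows that do not move let the fingers close. It gives the time, the measured TCP pose, the force, the opening and the grip force at its end, in the units of the state.
- robot.sense(): the state, without advancing time (a new reading comes with each control period).
- robot.camera(name): name is "scene" or "side" or "wrist"; returns (picture, depth): 480x640x3 uint8, blue, green, red; 480x640 float32, m along the optical axis (not along the pixel's ray), 0 where there is no reading.
- robot.camera_params(name): a dict with "mtx" (3x3 intrinsics, pixels), "distortion" ([k1, k2, p1, p2, k3] as OpenCV has them; the pictures are not rectified), "R" (3x3) and "t" (3): a world point X has camera coordinates R X + t. Camera axes: x right, y down, z forward; pixel columns grow to the right and rows downward; lengths in m; the calibration is good to about 2 mm. A picture is of the moment at which its call begins: read the wrist's pose just before it. camera_params takes no time and is no camera call; for the wrist camera it gives the pose at the moment of the call.
- robot.hand_in(): hands the job in; it is judged then, once.
The state is a dict: "time": time; "qpos": joint angles; "joint_velocities": joint speeds; "joint_torque": joint torques, N m; "tcp_pos": TCP position; "orientation": TCP orientation; "ft_force": force on the tool from outside, world axes, zero at the start; "torque": the same for the moment, N m; "finger_gap": finger opening in m; "finger_force": force on a finger pad.
Only numpy, scipy, OpenCV 4.12 (cv2) and the standard library are available. Lean on these libraries where they do the work, as an engineer would, in place of code of your own. Each camera call takes 0.05 s, during which the arm holds its last target. There are 200 camera calls.

## Working session

There is one attempt and no reset: what is moved stays moved. The work goes in short steps, Python scripts to look and compute and a tool call to move; the robot and the scene stay as the last step left them, time stands still between calls to the robot, and variables do not carry over. Pictures are saved under pics/ and viewed, at most 10 in all, crops included, and the job is handed in when it is done.

Besides the shell and the picture viewer there is one more tool, called as name(argument=value, ...) on one line, values as JSON. apply_moves: Moves the arm, as the interface text tells. Its arguments: {"type":"object","properties":{"moves":{"type":"array","items":{"type":"number"}},"grip_force":{"type":"number"}},"required":["moves"]}

```bash
mkdir -p pics; cat > h.py <<'E'
import numpy as np, cv2
from cell import robot
def grab(n):
    P=robot.camera_params(n); im,d=robot.camera(n); return im,d,P
def world(u,v,d,P):
    p=cv2.undistortPoints(np.array([[[u,v]]],float),P["mtx"],np.array(P["distortion"]))[0,0]
    return P["R"].T@(np.array([p[0]*d,p[1]*d,d])-P["t"])
def onplane(u,v,z,P):
    p=cv2.undistortPoints(np.array([[[u,v]]],float),P["mtx"],np.array(P["distortion"]))[0,0]
    r=P["R"].T@np.array([p[0],p[1],1]); o=-P["R"].T@P["t"]; return o+r*(z-o[2])/r[2]
E
python3 - <<'E'
from h import *
s=robot.sense();print(s['tcp_pos'],s['orientation'],s['time'])
for n in("scene","side"):
    im,d,P=grab(n); cv2.imwrite(f"pics/{n}0.png",im); np.save(n+"d.npy",d)
    h=cv2.cvtColor(im,cv2.COLOR_BGR2HSV)
    m=(((h[...,0]<8)|(h[...,0]>172))&(h[...,1]>150)&(h[...,2]>80)).astype(np.uint8)
    k,l,st,c=cv2.connectedComponentsWithStats(m)
    for i in range(1,k):
        if st[i,4]>8:
            u,v=c[i]; vt=st[i,1]; print(n,st[i],c[i],onplane(u,vt+1,.178,P),world(u,v,d[int(v),int(u)],P))
E
```

```text
[ 0.19553494 -0.48691328  0.20262679] [-3.08352988e+00 -5.95806736e-01  5.53481609e-05] 0.0
scene [227 240   6  13  49] [229.69387755 244.73469388] [ 0.48006642 -0.18162514  0.178     ] [ 0.48677972 -0.18267536  0.17748239]
side [286 323   7  15  78] [289.5        329.66666667] [ 0.48144154 -0.18064791  0.178     ] [ 0.48004805 -0.1872552   0.17534709]
```

View pics/scene0.png

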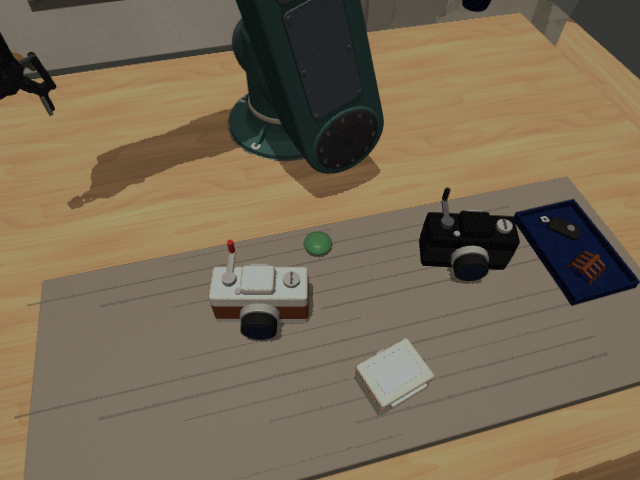

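View pics/side0.png

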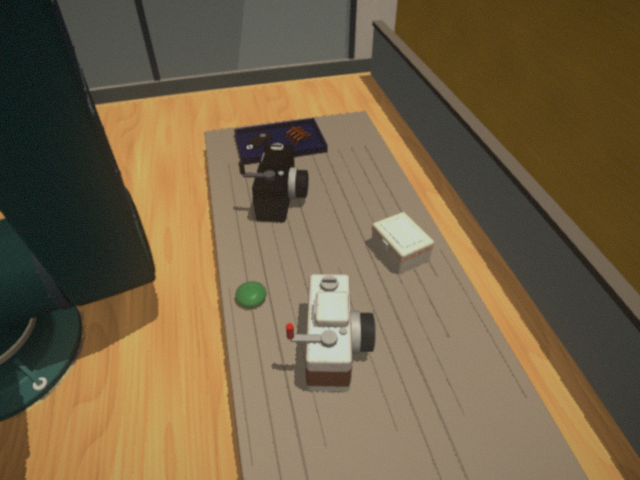

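The scene view shows the silver camera at (259,295), its red tab at (230,243) and hub near (229,279). The black camera is well off at (468,240). In the side view the tab is at (289,326) and the hub at (329,338). Next I'll refine the pivot and the bar direction.

```bash
python3 - <<'E'
from h import *
for n,c,t in(("scene",(229,279),(230,242.5)),("side",(329,338),(289.5,326))):
    im=cv2.imread(f"pics/{n}0.png");P=robot.camera_params(n)
    a=onplane(*c,.156,P);b=onplane(*t,.178,P);print(n,a,b,np.linalg.norm((a-b)[:2]),np.degrees(np.arctan2(*(a-b)[1::-1])))
    crop=im[c[1]-60:c[1]+60,c[0]-60:c[0]+100]
    cv2.imwrite(f"pics/{n}c.png",cv2.resize(crop,None,fx=4,fy=4,interpolation=cv2.INTER_CUBIC))
a=cv2.imread("pics/scenec.png");b=cv2.imread("pics/sidec.png")
cv2.imwrite("pics/both.png",cv2.resize(np.vstack([a,b]),None,fx=.62,fy=.62))
E
```

```text
scene [ 0.53384447 -0.19361612  0.156     ] [ 0.48304901 -0.18158676  0.178     ] 0.05220041967565663 -13.323308126603376
side [ 0.52872383 -0.19839221  0.156     ] [ 0.48087129 -0.18364159  0.178     ] 0.050074404205172805 -17.13199753318392
```

View pics/both.png

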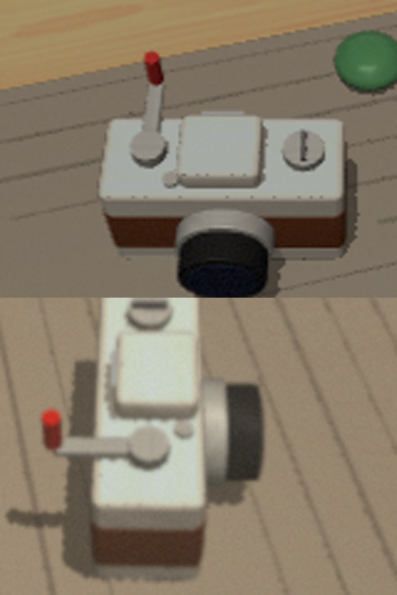

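The hub is at crop (148,145) in the scene half and (149,446) in the side half. That puts the pivot near (0.531,-0.196) and the tab near (0.482,-0.1825), with the camera yawed about -15.4°. I'll raise the arm, shut the fingers and travel.

apply_moves(moves=[0, 0, -0.16, 0, 0, 0, -1, 0.148, -0.0754, 0, 0, 0, 0, -1, 0.148, -0.0754, 0, 0, 0, 0, -1, 0.148, -0.0754, 0, 0, 0, 0, -1, 0.148, -0.0754, 0, 0, 0, 0, -1], grip_force=40)

```text
time: 0.6
tcp_pos: [0.3275, -0.3354, 0.251]
orientation: [-3.085, -0.595, 0.0]
ft_force: [0.7, -0.8, 1.0]
finger_gap: 0.0126
finger_force: 0.0
```

apply_moves(moves=[0.148, -0.0754, 0, 0, 0, 0, -1, 0.148, -0.0754, 0, 0, 0, 0, -1, 0.148, -0.0754, 0, 0, 0, 0, -1, 0.148, -0.0754, 0, 0, 0, 0, -1, 0.148, -0.0754, 0, 0, 0, 0, -1])

```text
time: 1.1
tcp_pos: [0.4915, -0.1474, 0.251]
orientation: [-3.084, -0.596, 0.0]
ft_force: [0.3, -2.0, -0.2]
finger_gap: 0.0
finger_force: 0.0
```

apply_moves(moves=[0, 0, 0, 0, 0, 0.0207, -1, 0, 0, 0, 0, 0, 0.0207, -1, 0, 0, 0, 0, 0, 0.0207, -1, 0, 0, 0, 0, 0, 0.0207, -1, 0, 0, 0, 0, 0, 0.0207, -1])

```text
time: 1.6
tcp_pos: [0.4905, -0.1492, 0.2508]
orientation: [-3.112, 0.429, 0.001]
ft_force: [-0.3, -0.1, -0.6]
finger_gap: -0.0002
finger_force: 0.0
```

```bash
cat > st.py <<'E'
from h import *
from scipy.spatial.transform import Rotation as R
s=robot.sense();M=R.from_rotvec(s['orientation']).as_matrix()
print(s['time'],s['tcp_pos'],np.degrees(np.arctan2(M[1,0],M[0,0])),M[2,2],s['finger_gap'],s['ft_force'],s['qpos'])
piv=np.array([.531,-.196]);a=np.radians(-15.4);ex=np.array([np.cos(a),np.sin(a)]);ey=np.array([-ex[1],ex[0]])
d=s['tcp_pos'][:2]-piv;print("cam frame",d@ex,d@ey)
E
cat st.py - > t.py <<'E'
im,d,P=grab("wrist");cv2.imwrite("pics/w1.png",im)
E
python3 t.py
```

```text
1.6 [ 0.49046057 -0.1492407   0.25078119] -15.681156532615475 -0.9999997540553565 -0.00015389055310106533 [-0.33844877 -0.0508151  -0.55822531] [-4.54448467e-01  2.32491768e-01  3.80891292e-02  1.37709498e+00
  8.48950320e-06  2.96083204e+00]
cam frame -0.051501091441786 0.03431493191180156
```

View pics/w1.png

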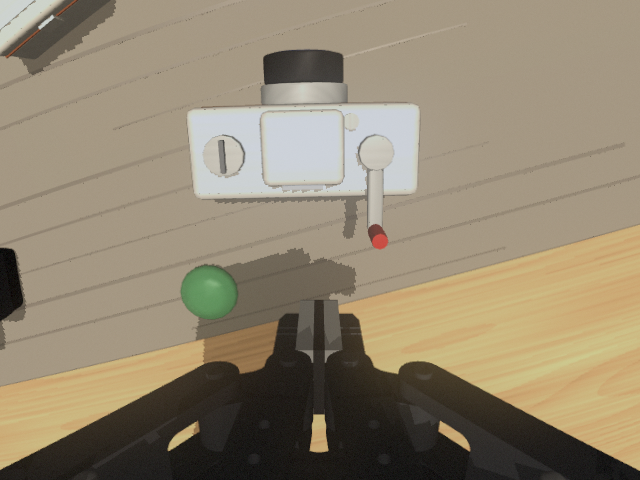

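The wrist view shows the silver camera squared up to the tool, with the tab top at (379,241), the hub at (377,153), and the shut fingers to the left of the tab. I'll check the positions from this view and lower 90 mm.

```bash
cat st.py - > t.py <<'E'
P=robot.camera_params("wrist")
for c,z in(((379,241),.178),((377,153),.156),((299,310),.2508),((338,310),.2508)):
    w=onplane(*c,z,P);print(w,(w[:2]-piv)@ex,(w[:2]-piv)@ey)
E
python3 t.py
```

```text
1.65 [ 0.49046126 -0.14928252  0.25079955] -16.142999908651362 -0.9999997971695765 5.749687223953321e-05 [-0.15127963 -0.13373017 -0.46570987] [-4.54514758e-01  2.32462774e-01  3.80990333e-02  1.37706949e+00
 -3.34899434e-06  2.96882643e+00]
cam frame -0.05148933027457305 0.03427480007765513
[ 0.48045028 -0.18462825  0.178     ] -0.051754589959342484 -0.0024603371801124392
[ 0.52804596 -0.19819782  0.156     ] -0.0022643297555529907 -0.0029033719130465967
[ 0.4840084  -0.13930042  0.2508    ] -0.060361307252000194 0.0421848967586751
[ 0.47926145 -0.15572331  0.2508    ] -0.060576625737496635 0.0250910864072638
```

apply_moves(moves=[0, 0, 0.1, 0, 0, 0, -1, 0, 0, 0.1, 0, 0, 0, -1, 0, 0, 0.1, 0, 0, 0, -1, 0, 0, 0, 0, 0, 0, -1])

```text
time: 2.05
tcp_pos: [0.4887, -0.1485, 0.1581]
orientation: [-3.112, 0.417, 0.008]
ft_force: [-0.7, 0.2, 1.5]
finger_gap: -0.0001
finger_force: 0.0
```

apply_moves(moves=[0, 0.03, -0.01, 0, 0, 0, -1, 0, 0.035, 0, 0, 0, 0, -1, 0, 0, 0, 0, 0, 0, -1])

```text
time: 2.35
tcp_pos: [0.4859, -0.17, 0.1655]
orientation: [3.112, -0.422, 0.003]
ft_force: [-0.4, 0.9, 0.0]
finger_gap: 0.0004
finger_force: 0.0
```

```bash
sed -i 's/\[.531,-.196\]/[.5295,-.1975]/' st.py; cat st.py - > t.py <<'E'
im,d,P=grab("wrist");cv2.imwrite("pics/w2.png",im)
E
python3 t.py
```

```text
2.35 [ 0.48588442 -0.1699939   0.1655299 ] -15.431515229469834 -0.9999969042969459 0.00035200697623742475 [-0.3695689   0.92797287  0.00858759] [-4.94798875e-01  2.58451822e-01 -1.58207377e-01  1.15166233e+00
 -2.58429616e-04  2.91612516e+00]
cam frame -0.04935399186786552 0.01493612220863068
```

View pics/w2.png

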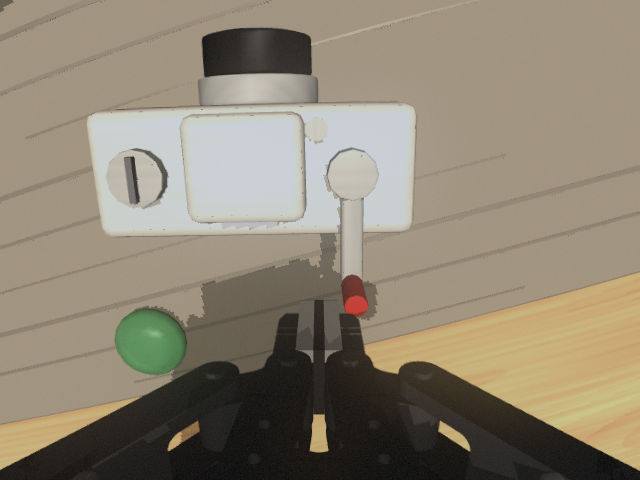

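The wrist view shows the fingers at about (338,315), at or nearly touching the tab at (355,303). I'll start the arc about the pivot.

apply_moves(moves=[-0.005, 0.0217, 0.01, 0, 0, -0.0207, -1, -0.005, 0.0217, 0, 0, 0, -0.0207, -1, -0.005, 0.0217, 0, 0, 0, -0.0207, -1, -0.005, 0.0217, 0, 0, 0, -0.0207, -1])

```text
time: 2.8
tcp_pos: [0.4777, -0.1938, 0.1617]
orientation: [3.115, 0.403, 0.001]
ft_force: [-1.1, -0.1, 0.4]
finger_gap: -0.0002
finger_force: 0.0
```

```bash
cat st.py - > t.py <<'E'
y=np.arctan2(M[1,0],M[0,0]); u=np.array([np.cos(y),np.sin(y)]);v=np.array([u[1],-u[0]])
print("pivot in tool",-d@u,-d@v,"turned",np.degrees(y-a))
im,_,P=grab("wrist");cv2.imwrite("pics/w3.png",im)
E
python3 t.py
```

```text
2.8 [ 0.47770018 -0.19380455  0.16172054] 14.73514941877113 -0.999999656832145 -0.00018126103139295806 [-1.10065199 -0.09860913  0.3541344 ] [-5.43648549e-01  2.62756936e-01 -1.62734504e-01  1.14448312e+00
  1.05007855e-04  2.34076744e+00]
cam frame -0.050921319602442054 -0.010192988985653885
pivot in tool 0.04915627943632937 0.016749268834585364 turned 30.135149418771128
```

View pics/w3.png

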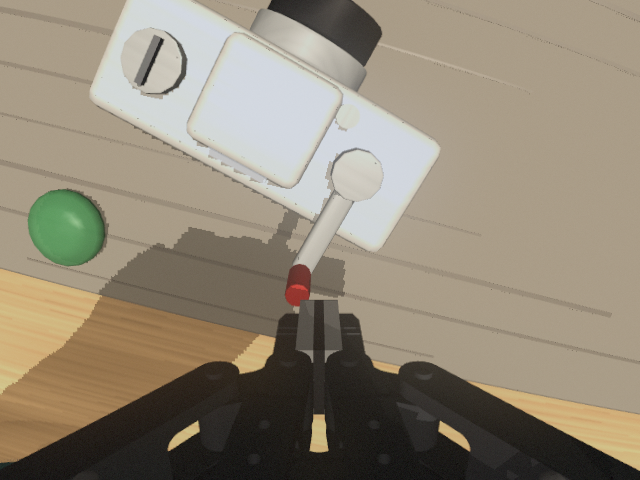

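The fingers have passed the tab and the lever is still at rest: tab at (297,294), fingertips at (319,305). So I need to know where the fingertips really are relative to the TCP.

```bash
cat st.py - > t.py <<'E'
im,D,P=grab("wrist")
t=s['tcp_pos'];I=np.array(P["distortion"])
print("tcp px",cv2.projectPoints(t[None],cv2.Rodrigues(P["R"])[0],P["t"],P["mtx"],I)[0].ravel())
for c in((308,303),(330,303),(308,320),(330,320),(330,335),(302,320),(336,320),(297,294),(357,175),(285,330),(352,330)):
    w=world(*c,D[c[1],c[0]],P);print(c,D[c[1],c[0]],"tool",M.T@(w-t),"w",w,(w[:2]-piv)@ex,(w[:2]-piv)@ey)
E
python3 t.py
```

```text
2.85 [ 0.47775353 -0.19463696  0.16167219] 15.185341893325708 -0.9999994415298511 6.900175831412585e-05 [-0.55070386 -0.57888093  0.02644952] [-5.44804032e-01  2.63250887e-01 -1.62167226e-01  1.14434070e+00
 -2.01263365e-04  2.33175456e+00]
cam frame -0.0506488298532336 -0.010981344777604929
tcp px [317.02418036 290.46703172]
(308, 303) 0.14860523 tool [ 0.01064566 -0.00302176 -0.03497621] w [ 0.48720857 -0.18890733  0.19665175] -0.04305480860540219 -0.0029465974031941864
(330, 303) 0.14908779 tool [ 0.01044288  0.00461365 -0.03453883] w [ 0.48901325 -0.19632957  0.19622105] -0.039343903262260345 -0.009623097033062388
(308, 320) 0.13599958 tool [ 0.0109257  -0.00272197 -0.04808518] w [ 0.48754709 -0.18911399  0.20976115] -0.04267356194912138 -0.0030559418994652375
(330, 320) 0.13603127 tool [ 0.01091637  0.00426316 -0.04805948] w [ 0.48936781 -0.19585769  0.20974165] -0.039127386230888024 -0.009074006745193026
(330, 335) 0.12625496 tool [ 0.01126297  0.0040016  -0.05818577] w [ 0.48962586 -0.19550729  0.2198679 ] -0.03897165194611008 -0.008667656977762325
(302, 320) 0.1362709 tool [ 
[... 160 characters left out ...]
.00620933 -0.04718449] w [ 0.48943548 -0.19785671  0.20886814] -0.038531291803971676 -0.010983281922833864
(297, 294) 0.1686811 tool [ 0.00533621 -0.00782527 -0.01560093] w [ 0.48084144 -0.18567607  0.17726918] -0.05005140790342525 -0.0015221828177107825
(357, 175) 0.17723082 tool [0.04881827 0.01652312 0.00678866] w [ 0.52920064 -0.1978004   0.15492605] -0.00020883734964470457 -0.00036911086391642356
(285, 330) 0.13806911 tool [ 0.00682707 -0.01019705 -0.04718227] w [ 0.48163425 -0.18297417  0.20884924] -0.05000457055606486 0.0012932442518715187
(352, 330) 0.1375549 tool [ 0.00709911  0.01138651 -0.04765051] w [ 0.48755006 -0.20373251  0.20933685] -0.038788666055350016 -0.017148798057750676
```

```bash
cat st.py - > t.py <<'E'
im,D,P=grab("wrist")
for r in range(290,304,2): 
    w=world(312,r,D[r,312],P);print(r,(M.T@(w-s['tcp_pos'])).round(4),im[r,312])
o=[]
for n in("scene","side"):
    im,D,P=grab(n);t=s['tcp_pos']
    for k in(0,-.035):
        p=cv2.projectPoints((t+[0,0,-k])[None],cv2.Rodrigues(P["R"])[0],P["t"],P["mtx"],np.array(P["distortion"]))[0].ravel();print(n,k,p)
        if k==0:q=p.astype(int)
    o.append(cv2.resize(im[q[1]-60:q[1]+40,q[0]-50:q[0]+50],None,fx=4,fy=4,interpolation=cv2.INTER_CUBIC))
cv2.imwrite("pics/b2.png",np.hstack(o))
E
python3 t.py
```

```text
2.9 [ 0.47779523 -0.19408411  0.16160561] 14.513363611931947 -0.9999996117298872 -0.00011563637380886998 [0.08896347 0.48087204 0.50246925] [-5.43963736e-01  2.63099423e-01 -1.62568688e-01  1.14424707e+00
  1.07310029e-05  2.34432314e+00]
cam frame -0.05075544366893411 -0.010437277215049121
290 [-0.0436 -0.0037  0.0999] [ 91 105 116]
292 [-0.0464 -0.0037  0.1028] [105 121 132]
294 [-0.047  -0.0037  0.1008] [133 154 166]
296 [-0.0492 -0.0037  0.1024] [134 154 166]
298 [-0.0504 -0.0037  0.1017] [133 154 166]
300 [ 0.0108 -0.0016 -0.0329] [77 85 91]
302 [ 0.0103 -0.0016 -0.0336] [ 85  97 102]
scene 0 [223.03263372 247.73799609]
scene -0.035 [219.53047863 234.04343294]
side 0 [289.3050535  340.58973919]
side -0.035 [287.85742859 324.5617297 ]
```

View pics/b2.png

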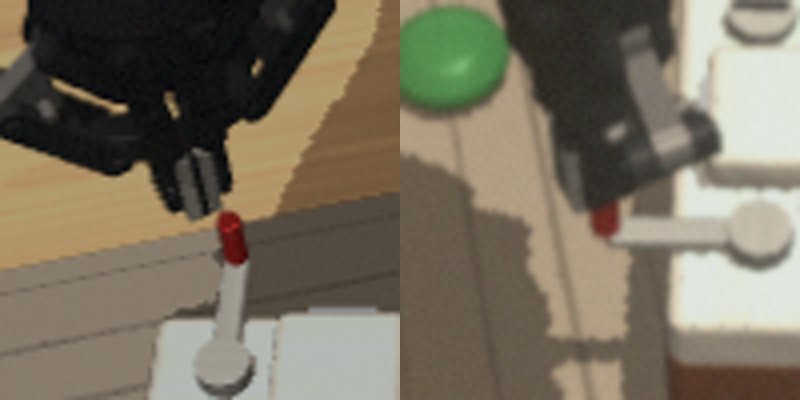

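This confirms it: in both crops the fingertips are above the red tab (scene (205,215), tab (230,220)). They sit about 33 mm higher than the reported TCP. I'll go back to the left side of the tab and lower by that amount.

apply_moves(moves=[0, 0, 0, 0, 0, 0.0207, -1, 0, 0, 0, 0, 0, 0.0207, -1, 0, 0, 0, 0, 0, 0.0207, -1, 0, 0, 0, 0, 0, 0.0207, -1, 0, -0.133, 0, 0, 0, 0, -1])

```text
time: 3.55
tcp_pos: [0.4882, -0.1569, 0.1611]
orientation: [3.11, -0.438, 0.001]
ft_force: [0.6, 1.2, 0.5]
finger_gap: 0.0
finger_force: 0.0
```

apply_moves(moves=[0, 0, 0, 0, 0, 0, -1, 0, 0, 0.05, 0, 0, 0, -1, 0, 0, 0.05, 0, 0, 0, -1, 0, 0, 0, 0, 0, 0, -1])

```text
time: 3.95
tcp_pos: [0.4874, -0.1544, 0.1298]
orientation: [-3.112, 0.423, 0.004]
ft_force: [-0.3, 0.2, 1.2]
finger_gap: -0.0
finger_force: 0.0
```

```bash
cat st.py - > t.py <<'E'
im,D,P=grab("wrist");cv2.imwrite("pics/w4.png",im)
for r in range(294,308,2): 
    w=world(312,r,D[r,312],P);print(r,w.round(4),(M.T@(w-s['tcp_pos'])).round(4))
E
python3 t.py
```

```text
3.95 [ 0.48735219 -0.15440107  0.12983839] -15.471769563409289 -0.9999971336844249 -2.077281338644675e-05 [-0.25730445  0.17930123  1.18350303] [-4.66297738e-01  2.75940063e-01 -2.34156348e-01  1.06309390e+00
 -3.85400875e-05  2.94532879e+00]
cam frame -0.052079696265201966 0.030358867688006795
294 [ 0.4561 -0.1425  0.0591] [-0.0331 -0.0031  0.0709]
296 [ 0.4554 -0.1423  0.0604] [-0.0338 -0.0031  0.0695]
298 [ 0.4538 -0.1418  0.0596] [-0.0356 -0.0031  0.0703]
300 [ 0.4988 -0.1559  0.1631] [ 0.0113 -0.0016 -0.0332]
302 [ 0.4978 -0.1557  0.1626] [ 0.0103 -0.0016 -0.0327]
304 [ 0.4978 -0.1557  0.1642] [ 0.0103 -0.0016 -0.0344]
306 [ 0.4986 -0.1559  0.1675] [ 0.0111 -0.0015 -0.0376]
```

View pics/w4.png

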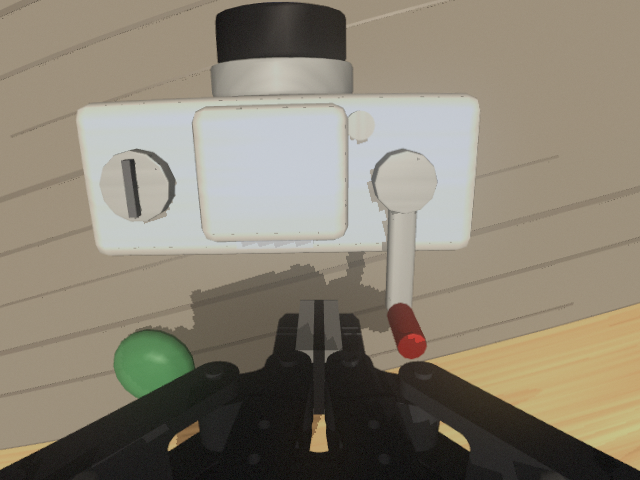

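The wrist view shows the tips at (319,300) just left of the tab base (398,310), now at about z 0.162 beside the post. I'll make contact and start the arc.

apply_moves(moves=[0, 0.026, 0, 0, 0, 0, -1, 0, 0.026, 0, 0, 0, 0, -1, -0.005, 0.0222, 0, 0, 0, -0.0207, -1, -0.005, 0.0222, 0, 0, 0, -0.0207, -1, -0.005, 0.0222, 0, 0, 0, -0.0207, -1])

```text
time: 4.5
tcp_pos: [0.4769, -0.1899, 0.1317]
orientation: [3.135, 0.198, 0.002]
ft_force: [0.9, 1.6, -0.8]
finger_gap: -0.0003
finger_force: 1.0
```

```bash
cat st.py - > t.py <<'E'
y=np.arctan2(M[1,0],M[0,0]); u=np.array([np.cos(y),np.sin(y)]);v=np.array([u[1],-u[0]])
print("pivot in tool",-d@u,-d@v,"turned",np.degrees(y-a))
for n in("scene","side"):
    im,_,P=grab(n);h=cv2.cvtColor(im,cv2.COLOR_BGR2HSV)
    m=(((h[...,0]<8)|(h[...,0]>172))&(h[...,1]>150)&(h[...,2]>80)).astype(np.uint8)
    k,l,st,c=cv2.connectedComponentsWithStats(m)
    for i in range(1,k):
        if st[i,4]>8:
            w=onplane(*c[i],.170,P)[:2]-piv;print(n,st[i],"lever deg",np.degrees(np.arctan2(-w@ey,-w@ex)),np.hypot(*w))
E
cp t.py lev.py; python3 lev.py
```

```text
4.5 [ 0.47692457 -0.18994911  0.13169871] 7.237904833489632 -0.9999994056067426 -0.0003024561708391159 [ 0.88975219  1.6108237  -0.78768477] [-5.38208803e-01  2.75776871e-01 -2.29041230e-01  1.06504204e+00
  5.58869687e-04  2.47705892e+00]
cam frame -0.05269292103071856 -0.006681945526976769
pivot in tool 0.05120515691637334 0.0141146812909329 turned 22.637904833489632
scene [212 243   6   6  25] lever deg 24.794419646574156 0.054512923466132006
scene [213 250   5   6  22] lever deg 28.14355238774616 0.040276162018228284
side [290 342   7  13  65] lever deg 29.961436896914826 0.051105155164695125
```

The lever is following at about 25–30°. I'll continue.

apply_moves(moves=[-0.005, 0.0222, 0, 0, 0, -0.0207, -1, -0.005, 0.0222, 0, 0, 0, -0.0207, -1, -0.005, 0.0222, 0, 0, 0, -0.0207, -1, -0.005, 0.0222, 0, 0, 0, -0.0207, -1, -0.005, 0.0222, 0, 0, 0, -0.0207, -1])

```text
time: 5.1
tcp_pos: [0.4821, -0.2224, 0.1314]
orientation: [-2.91, -1.183, -0.0]
ft_force: [0.1, 3.2, 1.6]
finger_gap: -0.0002
finger_force: 1.4
```

```bash
python3 lev.py
```

```text
5.1 [ 0.48211239 -0.22236421  0.13138901] 44.25517836224169 -0.9999999118991013 -0.00015119080335188528 [0.1347684  3.19069885 1.55968763] [-5.85927374e-01  3.05453202e-01 -1.86083304e-01  1.07942527e+00
  3.85782838e-04  1.78326663e+00]
cam frame -0.03908333809847466 -0.03655554174748451
pivot in tool 0.051292469927164394 0.015260978937889262 turned 59.65517836224169
scene [196 254   6   6  26] lever deg 58.32042065310658 0.05198918659710992
side [307 357   7  15  86] lever deg 65.19161632617015 0.052756528695519216
```

apply_moves(moves=[-0.004, 0.0193, 0, 0, 0, -0.018, -1, -0.004, 0.0193, 0, 0, 0, -0.018, -1, 0, 0, 0, 0, 0, 0, -1])

```text
time: 5.5
tcp_pos: [0.4881, -0.2315, 0.131]
orientation: [-2.76, -1.498, 0.003]
ft_force: [-6.2, 3.6, 5.5]
finger_gap: -0.0003
finger_force: 3.2
```

```bash
python3 lev.py
```

```text
5.5 [ 0.48807904 -0.23153537  0.13098206] 56.977263158753296 -0.9999973736041033 -0.00027408381920518524 [-6.20867371  3.63742906  5.54075356] [-5.93411539e-01  3.22440151e-01 -1.61554298e-01  1.08898240e+00
 -7.05768518e-04  1.55374178e+00]
cam frame -0.030895457155191958 -0.043812929299868845
pivot in tool 0.05111035662382511 0.016181269803356744 turned 72.3772631587533
scene [192 259   6   7  26] lever deg 69.79413789533807 0.05071309034740948
side [313 358   8  16  97] lever deg 74.41720817267053 0.05162568498742707
```

Both views put the lever at about 70–74°, and 7 N against the fingers means it is at the stop. I'll lift clear so that it springs back.

apply_moves(moves=[0, -0.006, 0, 0, 0, 0, -1, 0, 0, -0.15, 0, 0, 0, -1, 0, 0, -0.15, 0, 0, 0, -1, -0.1, 0, -0.1, 0, 0, 0, -1, 0, 0, 0, 0, 0, 0, -1])

```text
time: 6.1
tcp_pos: [0.4717, -0.2586, 0.2551]
orientation: [2.758, 1.491, 0.003]
ft_force: [-0.2, 0.3, -1.5]
finger_gap: -0.0002
finger_force: 0.0
```

apply_moves(moves=[0, 0, 0, 0, 0, 0, -1, 0, 0, 0, 0, 0, 0, -1, 0, 0, 0, 0, 0, 0, -1, 0, 0, 0, 0, 0, 0, -1, 0, 0, 0, 0, 0, 0, -1])

```text
time: 6.6
tcp_pos: [0.4714, -0.2557, 0.2507]
orientation: [-2.758, -1.503, 0.0]
ft_force: [-0.5, 0.9, 1.5]
finger_gap: 0.0
finger_force: 0.0
```

```bash
python3 lev.py; python3 lev.py; python3 - <<'E'
from h import *
cv2.imwrite("pics/end.png",grab("scene")[0])
E
```

```text
6.6 [ 0.47138388 -0.25573037  0.25067585] 57.18864149268197 -0.9999997725362307 4.7788039547513475e-05 [-0.47365815  0.85390766  1.47458799] [-6.49077787e-01  2.74410877e-01  9.61246607e-02  1.39318450e+00
  1.11150629e-05  1.49438475e+00]
cam frame -0.0405660495467527 -0.07157271823291715
pivot in tool 0.08043190709207808 0.01729065333090302 turned 72.58864149268196
scene [227 240   7  13  62] lever deg -1.972436198283446 0.04968428592434672
side [288 335   5   4   9] lever deg 11.406996897430895 0.050067213770519876
6.7 [ 0.47138663 -0.25587264  0.25088259] 57.191598338328824 -0.9999999529863048 0.00025971866932757636 [0.21170042 0.26452514 0.62713187] [-6.49275507e-01  2.74228879e-01  9.64204929e-02  1.39329439e+00
 -1.07428330e-05  1.49413545e+00]
cam frame -0.040525626223303184 -0.07170915500319383
pivot in tool 0.08054910827700514 0.01721541308950386 turned 72.59159833832884
scene [227 240   7  13  60] lever deg -2.0188853318626574 0.04957451054034051
side [288 335   5   3   9] lever deg 10.957332026323071 0.050443265176696235
```

View pics/end.png

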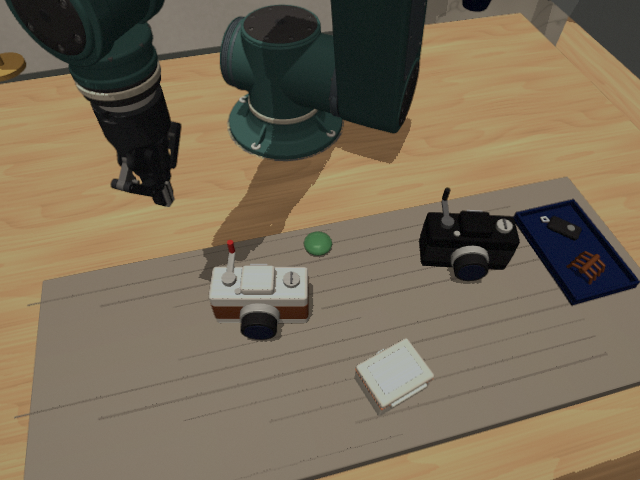

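The red tab is back at its starting pixel (230,243), the black lever at (446,205) is unmoved, and the gripper is clear of everything. The side view only sees part of the tab because the gripper hides the rest. Handing in.

```bash
python3 -c "
from cell import robot
print(robot.hand_in())"
```

```text
the job is handed in; nothing more can be done
None
```

I pushed the silver camera's lever to its stop (about 70–74° in the images, with about 7 N against the fingers) and let it spring back to rest; the black lever was untouched, and I handed the job in at about 6.8 s, though the hand-in gave no verdict.

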